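# Cue the needle onto the smooth band of an effects record

### The job

Swing the raised tonearm of the turntable inwards until its needle hangs over the plain smooth ring between the record's two grooved tracks, let go of the arm, then push the small cue lever beside the arm's pivot all the way down so that the needle settles in that ring. The needle must not come down anywhere else on or off the record, don't touch the arm once the needle is down, and leave the tape roll, mug and jar where they stand.

Things in the scene. Friction and masses are not known exactly. Their poses are not given: they have to be found in the camera images.
- turntable: Grey record deck, immovable, 350 mm deep (its x) by 450 mm wide (its y), case top 95 mm above the table. Origin at the centre of its underside on the table; x to its back, y to its left seen from its front, z up. The platter does not turn; the record (300 mm across) lies level on it, its top 121 mm above the table.
- spindle (a point): Record's centre, at the height of its top surface, on the 7 mm steel spindle; axes as the turntable. Rings of the record by radius from here: dark grooved track 146 to 106 mm, smooth paler ring 106 to 90 mm (the target, 16 mm wide), dark grooved track 90 to 58 mm, black run-out, paper label from 50 mm in.
- tonearm_pivot (a point): Point on the vertical axis about which the tonearm swings, 143 mm above the table, near the deck's back right; the bearing there is under 40 mm across and its top is about 160 mm above the table.
- tonearm_swing (a joint): Swing of the tonearm about its upright axis: 0 = pointing straight to the deck's front (-x of the turntable), growing as the head swings inward (clockwise from above) over the record; range -0.03 to 0.95 rad. Starts outside the record. Moves at a touch (0.1 N at the head) and stays where it is left. Needle over the smooth ring: about 0.60 to 0.69 rad.
- tonearm: The tonearm: straight 9 mm aluminium tube from the pivot to a head whose needle is 230 mm out, with a 32 mm counterweight behind the pivot. Origin at the pivot; its -x points along the tube to the head. With the cue lever up its head is lifted 10 to 12 mm; the lever carries it, so do not push the head down.
- headshell (a point): Middle of the black headshell at the arm's end: block 46 mm long along the arm, 22 mm wide, 8 mm thick, 224 mm from the pivot; a 17 mm wide, 14 mm high cartridge hangs beneath. This point is mid-thickness, 153 to 155 mm above the table with the lever up, 143 mm with it down. It can be gripped across its 22 mm width from above, or pushed sideways.
- needle (a point): Needle tip, 6 mm farther out along the arm than the headshell's middle and 21.5 mm below it; 10 to 12 mm above the record with the lever up and on the record with the lever down. Lowering moves it along the arm by about 1 mm or less.
- cue_lever (a joint): Angle of the cue lever about its level axle (along the turntable's y): 0.785 = up (slopes up 35 degrees towards the deck's front), 0 = fully down on its stop (slopes down 10 degrees towards the front). Starts up, raises or lowers the tonearm in proportion, stays where left; about 2 N at the paddle moves it, a little more if fast.
- lever_pivot (a point): Axle of the cue lever, 133 mm above the table, on a small bracket right of and in front of the arm pivot. Axes as the turntable; the lever points to -x from here.
- lever_paddle (a point): Middle of the upper face of the lever's flat steel paddle (24 mm along the lever, 14 mm wide, 6 mm thick), 42 mm from the axle; about 160 mm above the table with the lever up, 129 mm when fully down. It can simply be pressed down with closed fingertips; free space of 25 mm or more lies around it.
- tape_roll: Loose cardboard tape roll lying flat, 100 mm across, 25 mm high, right of the deck; origin at the centre of its underside.
- mug: Loose white mug, 80 mm across, 90 mm high, left of the deck; origin at the centre of its underside.
- jar: Loose amber jar with a brass cap, 66 mm across, 85 mm high, right of the deck; origin at the centre of its underside.

How it is judged:
By the outcome, as a careful person would: the job done as asked, in the order asked, and still so for the second after the job is handed in, with the robot touching nothing.
It also fails if it takes over 40 s, if anything falls off the work surface, if the arm or the gripper's body presses on something with over 40 N, if the wrist force passes 120 N, or if a joint passes its speed limit or range.

### The arm

A 6-joint arm with a two-finger parallel gripper is mounted at the origin on the work surface. World frame = base frame: x ahead of the robot, y to its left, z up, the work surface at z = 0. Lengths are in m, angles in rad, forces in N, time in s.
With the tool pointing down it reaches from about 0.3 to 0.85 m from the base axis. Payload 5.4 kg.
Tool frame: the origin (TCP) lies midway between the tips of the shut fingers; the grasp point (between the pads) lies 19 mm behind it; y points along the fingers, x is the direction in which the jaws open and shut, and the axes are right-handed (so a half turn about y gives the same grasp; the last joint's range is limited). The gripper opens to 85 mm and grips with 20 to 120 N. Pads are 22 mm wide; open, the fingers measure 114 mm over their backs; the gripper's body (76 mm by 85 mm) begins 54 mm behind the grasp point. The pads swing forward as they close: fully open they stand 13 mm farther back than shut.
Start: joints at [-1.364, 0.158, 1.597, -0, 1.386, -0.21], TCP at [0.233, -0.526, 0.231] pointing down, gripper open.
Joint ranges: [-2.91, 2.91], [-0.94, 2.29], [0.18, 2.7], [-1.29, 4.43], [0.17, 2.64], [-3, 3]. Speed limits (rad/s): [2.57, 2.57, 3.14, 3.14, 3.14, 3.14].

### API

Orientations are given as a unit quaternion [w, x, y, z].
In Python, from plant import manip gives the robot as it stands. The module is installed in compiled form; this text tells all that it offers.
- The arm moves only by the tool move_arm, never from a script. Its argument "series" is a list of rows, each a list of 7 numbers: the turn, a rotation vector about the tool's x, y, z each as a share of 90 degrees, from -1 to 1, then the shift along the tool's x, y, z each as a share of 100 mm, from -1 to 1, then the gripper's target within -1 to 1 (shut at 1, half-way at 0, fully open at -1). In form: [[ax, ay, az, dx, dy, dz, claw], ...]. A call has 1 to 5 rows; each row shifts and turns the pose as measured when the row begins, along the tool's axes as they then stand; what a row does not reach is not made up. A row lasts 1/10 s, in which the tool goes at most 50 mm and 8.59 degrees, less where a joint would pass 70% of its speed; a pose out of reach is approached as far as the arm can. A call with a number of a shift or a turn outside -1 to 1 is refused whole. A call with a gripper value outside its range is refused whole. The fingers move at their own pace and stop on an object; "squeeze" is the grip in N (left out, the last holds). Time passes only in rows, so rows that do not move let the fingers close. It gives the time, the measured TCP pose, the force and the opening at its end, in the units of the state.
- manip.get_state(): the state, without advancing time (a new reading comes with each control period).
- manip.grab_frame(name): name is "side" or "top" or "wrist"; returns a dict with "pixels" (480x640x3 uint8, red, green, blue), "vfov" (degrees; the focal length in pixels is half the picture's height over the tangent of half this angle, whatever the lens; pixels are square), "cx", "cy" (the principal point, pixels), "D" ([k1, k2, p1, p2, k3] as OpenCV has them; the pictures are not rectified), "rvec" (rotation vector, rad) and "tvec" (3), from world to camera coordinates, as OpenCV has them. Camera axes: x right, y down, z forward; pixel columns grow to the right and rows downward; lengths in m; the calibration is good to about 2 mm. A picture is of the moment at which its call begins. There is no depth.
- manip.job_done(): hands the job in, once; it reports no verdict.
The state is a dict: "time_s": time; "joint_positions": joint angles; "joint_vel": joint speeds; "joint_efforts": joint torques, N m; "tool_pos": TCP position; "eef_rot": TCP orientation; "ft_force": force on the tool from outside, world axes, zero at the start; "moment": the same for the moment, N m; "grip_width": finger opening in m.
Only numpy, scipy, OpenCV 4.12 (cv2) and the standard library are available. Lean on these libraries where they do the work, as an engineer would, in place of code of your own. Each camera call takes 0.05 s, during which the arm holds its last target. There are 200 camera calls.

## Working session

There is one attempt and no reset: what is moved stays moved. The work goes in short steps, Python scripts to look and compute and a tool call to move; the robot and the scene stay as the last step left them, time stands still between calls to the robot, and variables do not carry over. Pictures are saved under pics/ and viewed, about 8 in all and at most 12, crops included, and the job is handed in when it is done.

Besides the shell and the picture viewer there is one more tool, called after "Request:" as a command line: name --pt "numbers of a row" for each row, then --argument value for the rest. move_arm: Moves the arm, as the interface text tells. Its arguments: {"type":"object","properties":{"series":{"type":"array","items":{"type":"array","items":{"type":"number","minimum":-1,"maximum":1}}},"squeeze":{"type":"number"}},"required":["series"]}

```bash
mkdir -p pics; cat > h.py <<'E'
import numpy as np, cv2
from plant import manip
from scipy.spatial.transform import Rotation as R
def grab(n,fn=None):
    f=manip.grab_frame(n)
    if fn: cv2.imwrite('pics/'+fn,f['pixels'][:,:,::-1])
    F=240/np.tan(np.radians(f['vfov'])/2)
    f['K']=np.array([[F,0,f['cx']],[0,F,f['cy']],[0,0,1.]]);f['Rm']=cv2.Rodrigues(np.array(f['rvec'],float))[0];f['t']=np.array(f['tvec'],float).ravel()
    f['D']=np.array(f['D'],float)
    return f
def ray(f,p):
    u=cv2.undistortPoints(np.array(p,float).reshape(-1,1,2),f['K'],f['D']).reshape(-1,2)
    d=np.c_[u,np.ones(len(u))]@f['Rm']; return -f['Rm'].T@f['t'],d
def onz(f,p,z):
    c,d=ray(f,p); return c+d*((z-c[2])/d[:,2])[:,None]
def proj(f,X):
    return cv2.projectPoints(np.array(X,float).reshape(-1,1,3),np.array(f['rvec'],float),f['t'],f['K'],f['D'])[0].reshape(-1,2)
E
python3 - <<'E'
from h import *
for n in('top','side','wrist'):
    f=grab(n,n+'0.png'); print(n,f['vfov'],f['D'],-f['Rm'].T@f['t'],f['Rm'][2])
s=manip.get_state();print(s['time_s'],s['tool_pos'],s['eef_rot'],s['grip_width'])
E
```

```text
top 51.95551644390882 [-0.09840546  0.          0.          0.          0.        ] [0.33797906 0.07877954 1.18304938] [ 0.21153183  0.01149847 -0.97730347]
side 43.232178318857336 [-0.07419673  0.          0.          0.          0.        ] [0.01611318 0.90978141 1.2145786 ] [ 0.36414078 -0.55655244 -0.74676025]
wrist 60.79086458737785 [-0.082755  0.        0.        0.        0.      ] [ 0.29454369 -0.49904845  0.37331321] [-0.2453064  -0.10761657 -0.96345391]
0.15 [ 0.23267125 -0.52529822  0.23052221] [ 0.59301146 -0.59226872  0.38609515 -0.38533844] 0.08581043985606245
```

View pics/top0.png

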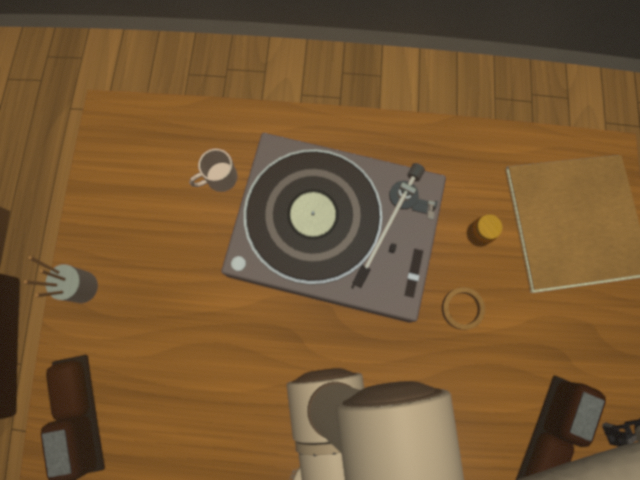

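View pics/side0.png

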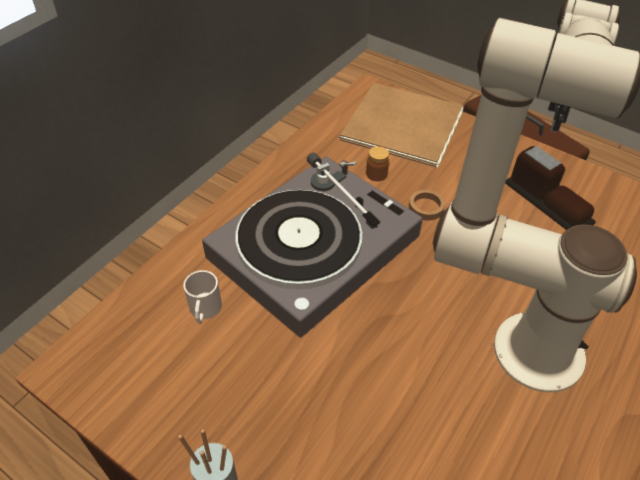

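The top view shows the record centre at about (313,214), pivot near (407,190), head near (361,275) and lever near (425,208). The side view has the pivot at (325,178), lever at (347,164) and head at (372,217). Next I'll take enlarged crops of both and measure.

```bash
python3 - <<'E'
from h import *
t=cv2.imread('pics/top0.png');s=cv2.imread('pics/side0.png')
a=cv2.resize(t[150:300,340:450],None,fx=4,fy=4,interpolation=cv2.INTER_CUBIC)[:600]
b=cv2.resize(s[140:240,290:390],None,fx=6,fy=6,interpolation=cv2.INTER_CUBIC)[:,:350+10]
b=cv2.resize(s[145:235,295:385],None,fx=4,fy=4,interpolation=cv2.INTER_CUBIC)
c=np.zeros((600,800,3),np.uint8);c[:a.shape[0],:440]=a;c[:360,440:800]=b
cv2.imwrite('pics/crop1.png',c)
for n,im,seed in(('top',t,(313,214)),('side',s,(298,232))):
    f=grab(n)
    m=cv2.inRange(im,(110,140,140),(255,255,255));_,l,st,ce=cv2.connectedComponentsWithStats(m)
    w=im[seed[1]-25:seed[1]+25,seed[0]-30:seed[0]+30].min(axis=2)
    k=np.argwhere(w>110)
    ct=max(cv2.findContours((w>110).astype(np.uint8),cv2.RETR_EXTERNAL,cv2.CHAIN_APPROX_NONE)[0],key=len).reshape(-1,2)+[seed[0]-30,seed[1]-25]
    P=onz(f,ct,.121)
    A=np.c_[2*P[:,:2],np.ones(len(P))];x=np.linalg.lstsq(A,(P[:,:2]**2).sum(1),rcond=None)[0]
    print(n,'label',x[:2],'r',np.sqrt(x[2]+x[0]**2+x[1]**2))
ft=grab('top')
print(onz(ft,[(263,134),(445,177),(416,321),(223,271)],.095))
E
```

```text
top label [0.615544   0.10633261] r 0.048756301429769555
side label [0.61692716 0.10752805] r 0.049390610395104895
[[ 0.80809138  0.24030081  0.095     ]
 [ 0.73611438 -0.19498112  0.095     ]
 [ 0.39836243 -0.1390912   0.095     ]
 [ 0.47468326  0.29545168  0.095     ]]
```

View pics/crop1.png

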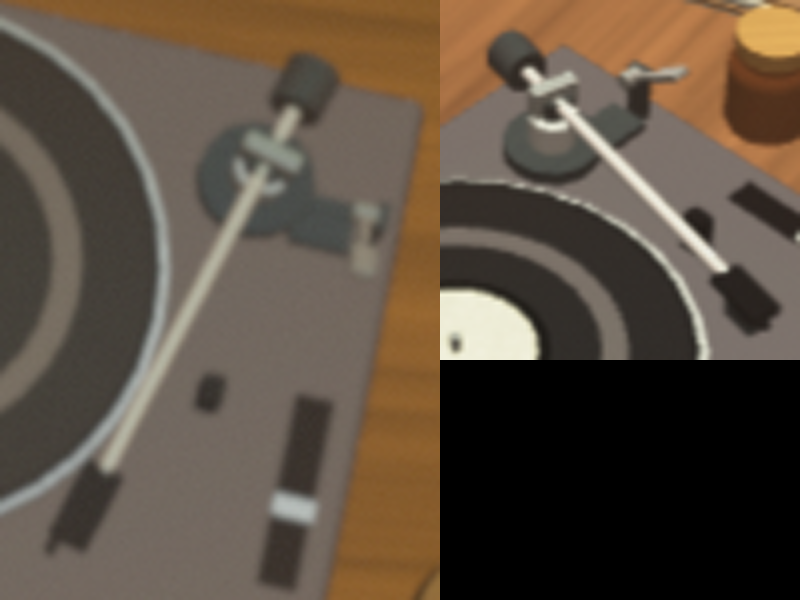

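```bash
python3 - <<'E'
from h import *
t=grab('top');s=grab('side')
yaw=-.164;X=np.array([np.cos(yaw),np.sin(yaw)]);Y=np.array([-X[1],X[0]])
for n,a,b,z in(('head',(361.5,276.5),(372,219),.158),('bearing',(407,189.5),(323.8,168),.158),('axle',(432,203),(344.3,163.8),.133),('paddle',(430.7,215),(352,163.3),.160)):
    c1,d1=ray(t,a);c2,d2=ray(s,b);d1=d1[0];d2=d2[0]
    q=np.linalg.lstsq(np.c_[d1,-d2],c2-c1,rcond=None)[0];p1=c1+q[0]*d1;p2=c2+q[1]*d2
    print(n,(p1+p2)/2,'gap',np.linalg.norm(p1-p2),'onz top',onz(t,[a],z)[0,:2],'side',onz(s,[b],z)[0,:2])
P=onz(t,[(407,189.5)],.160)[0,:2];C=np.array([.6160,.1069])
print('piv in deck rel spindle',(P-C)@X,(P-C)@Y,'d',np.linalg.norm(P-C))
H=onz(t,[(361.5,276.5)],.158)[0,:2]
v=H-P;print('len',np.linalg.norm(v),'swing',np.arctan2(v@Y,-(v@X)))
for th in(.6,.645,.69):
    u=-X*np.cos(th)+Y*np.sin(th); print(th,P+.224*u,'needle r',np.linalg.norm(P+.23*u-C))
E
```

```text
head [ 0.47957956 -0.00881317  0.14919416] gap 0.0005476893687627167 onz top [ 0.47862949 -0.00797277] side [ 0.47548488 -0.00129438]
bearing [ 0.68140661 -0.0976877   0.14630548] gap 0.0011009119006952105 onz top [ 0.67699534 -0.09586177] side [ 0.6746996  -0.08659575]
axle [ 0.65769399 -0.15828939  0.13075256] gap 0.003170349988565332 onz top [ 0.65855948 -0.15731156] side [ 0.65472375 -0.15630221]
paddle [ 0.62619487 -0.1503569   0.15297615] gap 0.0022561411358164606 onz top [ 0.62314445 -0.14914438] side [ 0.62330293 -0.14314726]
piv in deck rel spindle 0.09257276249840338 -0.18985449820161926 d 0.21122132194448187
len 0.21622146374667173 swing 0.2528703752719542
0.6 [0.51458918 0.0594456 ] needle r 0.11426649395716447
0.645 [0.52172407 0.06656478] needle r 0.10479265468209792
0.69 [0.52917198 0.07335579] needle r 0.09529621691254236
```

```bash
python3 - <<'E'
from h import *
s=manip.get_state();q=s['eef_rot'];print(R.from_quat([q[1],q[2],q[3],q[0]]).as_matrix().round(3))
t=grab('top')
print('disc ctr',onz(t,[(403.75,195)],.1)[0],onz(t,[(403.75,195)],.115)[0])
# tube line: points in top crop at z~.147
p=onz(t,[(340+109/4,150+466/4),(340+262/4,150+172/4)],.150);print(p); v=p[0]-p[1];a=np.arctan2(v[1],v[0]);print('line ang',a, 'swing',  np.arctan2(v[1],-v[0]))
yaw=-.164
u=v[:2]/np.linalg.norm(v[:2]);X=np.array([np.cos(yaw),np.sin(yaw)]);Y=np.array([-X[1],X[0]])
print('swing deck',np.arctan2(u@Y,-u@X))
print('head ends',onz(t,[(340+104/4,150+465/4),(340+72/4,150+546/4)],.158))
C=np.array([.616,.1069])
for P in [(.6814,-.0977),(.681,-.0977+.004),(.689,-.098)]:
    P=np.array(P);print(P,[(th,round(float(np.linalg.norm(P+.23*(-X*np.cos(th)+Y*np.sin(th))-C)),4)) for th in(.6,.645,.69)],(P-C)@X,(P-C)@Y)
E
```

```text
[[ 0.405 -0.     0.914]
 [-0.914  0.     0.405]
 [-0.    -1.     0.   ]]
disc ctr [ 0.68230289 -0.0987308   0.1       ] [ 0.67753408 -0.09627232  0.115     ]
[[ 0.50198368 -0.01952089  0.15      ]
 [ 0.67131536 -0.09421629  0.15      ]]
line ang 2.7261487465146823 swing 0.4154439070751107
swing deck 0.25144390707511066
head ends [[ 0.50103684 -0.01609918  0.158     ]
 [ 0.45709113 -0.00197651  0.158     ]]
[ 0.6814 -0.0977] [(0.6, 0.1105), (0.645, 0.1009), (0.69, 0.0912)] 0.0979266592402034 -0.19117711528855405
[ 0.681  -0.0937] [(0.6, 0.1093), (0.645, 0.0998), (0.69, 0.0903)] 0.09687896307173359 -0.1872960931630601
[ 0.689 -0.098] [(0.6, 0.1037), (0.645, 0.094), (0.69, 0.0842)] 0.10547366305915563 -0.19023226960976863
```

The pivot comes out at about (0.683,−0.097) and the head at (0.479,−0.009). That gives 222 mm against the stated 224 mm, and a swing of about 0.25. I'll push the head with closed fingers from the outside.

Request:
move_arm --pt "0 0 0 -0.31 0 0.35 1" --pt "0 0 0 -0.31 0 0.35 1" --pt "0 0 0 -0.31 0 0.35 1" --pt "0 0 0 -0.31 0 0.35 1" --pt "0 0 0 -0.31 0 0.35 1" --squeeze 20

```text
time_s: 0.95
tool_pos: [0.3306, -0.3114, 0.2304]
eef_rot: [-0.59, 0.591, -0.388, 0.389]
ft_force: [1.4, 0.4, 0.1]
grip_width: 0.0122
```

Request:
move_arm --pt "0 -0.09 0 -0.31 0 0.35 1" --pt "0 -0.09 0 -0.33 0 0.32 1" --pt "0 -0.09 0 -0.36 0 0.29 1" --pt "0 -0.09 0 0 0 0 1" --pt "0 0 0 0 0 0 1"

```text
time_s: 1.45
tool_pos: [0.3617, -0.1675, 0.2309]
eef_rot: [-0.678, 0.679, -0.197, 0.2]
ft_force: [0.6, 0.1, -0.5]
grip_width: 0.0
```

Request:
move_arm --pt "0 0 0 0.03 0 0.45 1" --pt "0 0 0 0.03 0 0.45 1" --pt "0 0 0 0.03 0 0.4 1" --pt "0 0 0 0 0.3 0 1" --pt "0 0 0 0 0 0 1"

```text
time_s: 1.95
tool_pos: [0.4443, -0.0638, 0.2018]
eef_rot: [-0.675, 0.677, -0.205, 0.211]
ft_force: [-0.6, -0.6, -0.6]
grip_width: -0.0003
```

```bash
python3 - <<'E'
from h import *
f=grab('wrist','w1.png');s=manip.get_state();print(s['tool_pos'],s['ft_force'])
print(proj(f,[[.479,-.009,.154],[.683,-.097,.143],[.616,.1069,.121]]),proj(f,[s['tool_pos']]))
E
```

```text
[ 0.4459104  -0.06472796  0.20463809] [-0.19558886 -0.9407235   1.18217793]
[[ 314.03629272  129.15295283]
 [ 732.08982246   59.8020084 ]
 [ 412.38415736 -221.5827401 ]] [[324.53318087 309.06440115]]
```

View pics/w1.png

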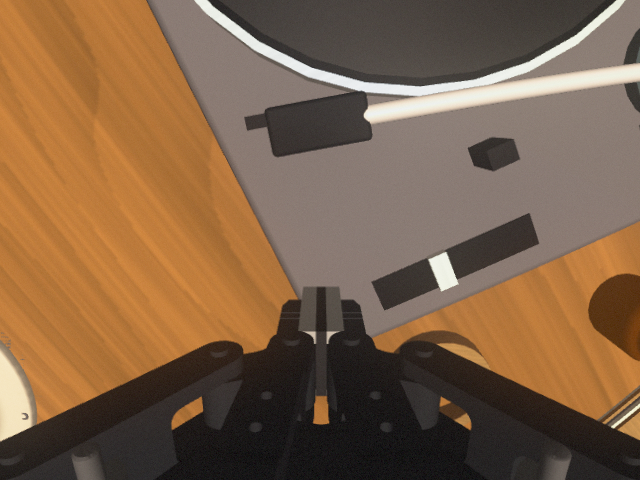

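The wrist view shows the headshell at (319,125), with the push direction straight up the picture and the fingertips at (322,300). I'll lower beside the head, then push.

Request:
move_arm --pt "0 0 0 0 0.3 0 1" --pt "0 0 0 0 0.3 0 1" --pt "0 0 0 0 0.02 0 1" --pt "0 0 0 0 0 0 1" --pt "0 0 0 0 0 0 1"

```text
time_s: 2.5
tool_pos: [0.4511, -0.0718, 0.1501]
eef_rot: [-0.673, 0.676, -0.203, 0.222]
ft_force: [1.0, -0.7, 0.2]
grip_width: -0.0002
```

Request:
move_arm --pt "0 0 0 0 0 0.2 1" --pt "0 0 0 0 0 0.15 1" --pt "0 0 0 0 0 0.12 1" --pt "0 0 0 0 0 0.12 1" --pt "0 0 0 0 0 0.12 1"

```text
time_s: 3.0
tool_pos: [0.4979, -0.0153, 0.159]
eef_rot: [-0.671, 0.675, -0.201, 0.229]
ft_force: [-0.5, 0.1, 0.4]
grip_width: 0.0001
```

```bash
cat >> h.py <<'E'
def corr(zdir_deg,target=None):
    s=manip.get_state();q=s['eef_rot'];r=R.from_quat([q[1],q[2],q[3],q[0]])
    a=np.radians(zdir_deg);z=np.array([np.cos(a),np.sin(a),0]);y=np.array([0,0,-1.]);T=R.from_matrix(np.c_[np.cross(y,z),y,z])
    print('t',s['time_s'],'pos',s['tool_pos'].round(4) if hasattr(s['tool_pos'],'round') else s['tool_pos'],'F',np.round(s['ft_force'],1))
    print('axes y,z',r.as_matrix()[:,1].round(3),r.as_matrix()[:,2].round(3),'turn shares',((r.inv()*T).as_rotvec()/(np.pi/2)).round(3))
    if target is not None: print('shift shares',(r.inv().apply(np.array(target)-s['tool_pos'])/.1).round(3))
E
python3 - <<'E'
from h import *
f=grab('wrist','w2.png');corr(57.4,[.513,.045,.143]);corr(57.4,[.4979,-.0153,.143])
E
```

```text
t 3.05 pos [ 0.4987 -0.0141  0.1592] F [-1.   0.3  1.1]
axes y,z [ 0.038 -0.017 -0.999] [0.579 0.815 0.008] turn shares [-0.005 -0.031  0.026]
shift shares [-0.232  0.157  0.563]
t 3.05 pos [ 0.4987 -0.0141  0.1592] F [-1.   0.3  1.1]
axes y,z [ 0.038 -0.017 -0.999] [0.579 0.815 0.008] turn shares [-0.005 -0.031  0.026]
shift shares [-0.006  0.161 -0.016]
```

View pics/w2.png

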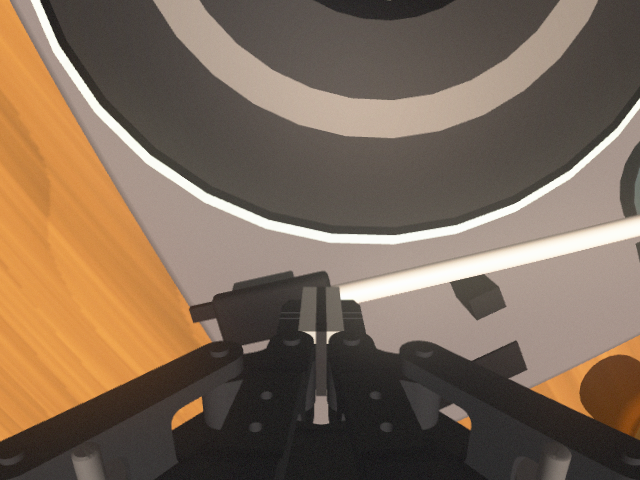

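The tip has drifted up to z = 0.159 and now sits at the head/tube joint (about (320,290) in the picture). It has no contact force. I'll lift, back off and re-lower.

Request:
move_arm --pt "0 0 0 0 -0.3 0 1" --pt "0 0 0 0 -0.1 -0.3 1" --pt "0 0 0.026 -0.1 0 -0.4 1" --pt "0 0 0 -0.1 0 -0.15 1" --pt "0 0 0 0 0 0 1"

```text
time_s: 3.55
tool_pos: [0.4308, -0.0717, 0.2003]
eef_rot: [0.677, -0.672, 0.213, -0.214]
ft_force: [-0.1, -0.5, -0.2]
grip_width: -0.0004
```

```bash
python3 - <<'E'
from h import *
f=grab('wrist','w3.png');corr(57.4,[.446,-.059,.143])
g=cv2.cvtColor(f['pixels'],cv2.COLOR_RGB2GRAY)
E
```

```text
t 3.6 pos [ 0.4316 -0.0715  0.2005] F [ 1.2 -0.6 -0.8]
axes y,z [ 0.004  0.006 -1.   ] [0.575 0.818 0.007] turn shares [-0.004 -0.028 -0.   ]
shift shares [0.046 0.576 0.181]
```

View pics/w3.png

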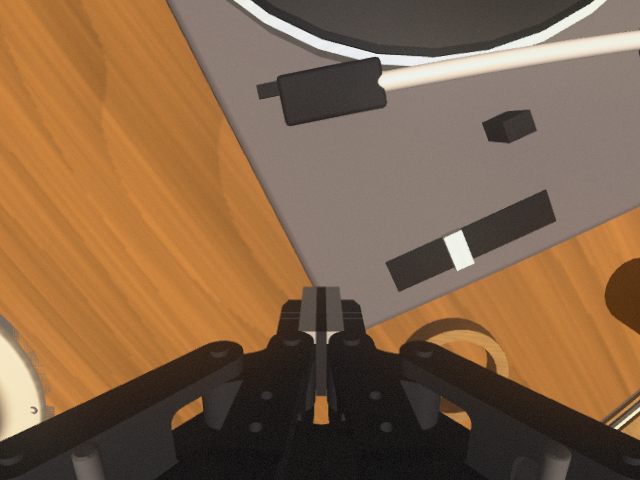

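The head is still at its start, centred at (332,92), and clear of the fingers. I'll lower in smaller checked steps.

Request:
move_arm --pt "0 0 0 0 0.25 0.05 1" --pt "0 0 0 0 0.25 0.05 1" --pt "0 0 0 0 0.12 0 1" --pt "0 0 0 0 0 0 1"

```text
time_s: 4.0
tool_pos: [0.4412, -0.0619, 0.138]
eef_rot: [0.677, -0.672, 0.21, -0.215]
ft_force: [-0.4, -0.4, -0.1]
grip_width: -0.0001
```

```bash
python3 - <<'E'
from h import *
corr(57.4,[.446,-.059,.143])
f=grab('wrist');corr(57.4)
# earlier frame pose is stale; detect head here as dark blob near prediction
h=proj(f,[[.479,-.009,.158]])[0];print('pred',h)
g=f['pixels'].max(axis=2);m=(g<62).astype(np.uint8)
n,l,st,ce=cv2.connectedComponentsWithStats(m)
for i in range(1,n):
    if st[i,4]>800: print(st[i],ce[i],onz(f,[ce[i]],.154)[0])
E
```

```text
t 4.0 pos [ 0.4412 -0.0619  0.138 ] F [-0.4 -0.4 -0.1]
axes y,z [ 0.008  0.005 -1.   ] [0.573 0.819 0.008] turn shares [-0.005 -0.027  0.003]
shift shares [ 0.023 -0.049  0.052]
t 4.05 pos [ 0.4417 -0.0621  0.1389] F [-0.3 -1.4 -0.2]
axes y,z [ 0.009  0.004 -1.   ] [0.573 0.819 0.009] turn shares [-0.005 -0.027  0.003]
pred [321.35276601 130.52783602]
[ 231    0  143   59 1245] [287.45863454  23.33172691] [0.48847362 0.02156835 0.154     ]
[ 217   72  189  100 8385] [306.04019082 126.20274299] [ 0.47595004 -0.00532543  0.154     ]
[ 524  140   78   46 2550] [562.40627451 161.01882353] [ 0.53701123 -0.05995531  0.154     ]
[ 493  238  117   73 3520] [562.67045455 274.30454545] [ 0.51996419 -0.09473779  0.154     ]
[    0   298   640   182 66896] [325.27775951 416.91800706] [ 0.42125686 -0.09412755  0.154     ]
```

Request:
move_arm --pt "0 0 0 0 0 0.15 1" --pt "0 0 0 0 0 0.15 1" --pt "0 0 0 0 0 0.12 1" --pt "0 0 0 0 0 0 1"

```text
time_s: 4.45
tool_pos: [0.4697, -0.0274, 0.1434]
eef_rot: [0.677, -0.672, 0.208, -0.217]
ft_force: [-0.3, -0.2, 0.6]
grip_width: 0.0001
```

```bash
python3 - <<'E'
from h import *
corr(57.4,[.513,.045,.143])
E
```

```text
t 4.45 pos [ 0.4697 -0.0274  0.1434] F [-0.3 -0.2  0.6]
axes y,z [ 0.015  0.002 -1.   ] [0.573 0.819 0.01 ] turn shares [-0.006 -0.027  0.007]
shift shares [-0.06   0.012  0.842]
```

Request:
move_arm --pt "0 0 0.007 -0.02 0.02 0.12 1" --pt "0 0 0 -0.02 0.02 0.12 1" --pt "0 0 0 -0.02 0.02 0.12 1" --pt "0 0 0 -0.02 0.02 0.1 1" --pt "0 0 0 0 0 0 1"

```text
time_s: 4.95
tool_pos: [0.4917, 0.0179, 0.1362]
eef_rot: [0.678, -0.671, 0.211, -0.214]
ft_force: [-0.3, 0.2, -0.8]
grip_width: 0.0
```

```bash
python3 - <<'E'
from h import *
corr(57.4,[.513,.045,.143])
f=grab('wrist','w4.png');s=grab('side','s4.png')
E
```

```text
t 4.95 pos [0.4917 0.0179 0.1362] F [-0.3  0.2 -0.8]
axes y,z [ 0.006  0.008 -1.   ] [0.574 0.819 0.01 ] turn shares [-0.006 -0.027  0.001]
shift shares [ 0.019 -0.064  0.345]
```

View pics/w4.png

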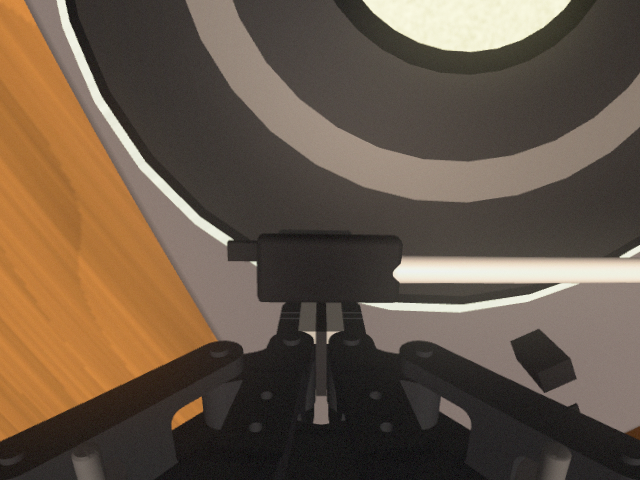

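The head is square on the fingertips at (330,268), the tube is straight to the right, and it's following the push.

```bash
python3 - <<'E'
from h import *
f=grab('wrist')
p=onz(f,[(330,268)],.158)[0];a,b=onz(f,[(400,271),(635,270)],.152);print(p,a,b)
C=np.array([.6162,.1069]);u=(a-b)[:2];u/=np.linalg.norm(u);P=np.array([.683,-.097])
print('tube swing',np.arctan2(u[1],-u[0])-.164)
v=p[:2]-P;print('head len',np.linalg.norm(v),'swing',np.arctan2(v[1],-v[0])-.164);
n=p[:2]+u*.006;print('needle',n,'r',np.linalg.norm(n-C))
print('record label test',onz(f,[(470,75-23)],.121))
for x in [(430,160),(430,201)]: print(np.linalg.norm(onz(f,[x],.121)[0,:2]-C))
E
```

```text
[0.50738372 0.03382707 0.158     ] [0.5247338  0.01775557 0.152     ] [ 0.59329989 -0.03072817  0.152     ]
tube swing 0.45148155205358165
head len 0.21899041032023125 swing 0.4762675921430518
needle [0.50248475 0.03729118] r 0.13332871203593127
record label test [[0.59073696 0.06183901 0.121     ]]
0.09162488262379104
0.10754590338409686
```

Request:
move_arm --pt "0 0 0 0 -0.05 0.08 1" --pt "0 0 0 0 0 0.07 1" --pt "0 0 0 0 0 0.05 1" --pt "0 0 0 0 0 0 1"

```text
time_s: 5.5
tool_pos: [0.504, 0.0335, 0.1427]
eef_rot: [0.677, -0.671, 0.212, -0.216]
ft_force: [0.5, -0.3, 0.1]
grip_width: 0.0003
```

```bash
python3 - <<'E'
from h import *
corr(57.4,[.513,.045,.143])
f=grab('wrist','w5.png');s=grab('side','s5.png')
E
```

```text
t 5.5 pos [0.504  0.0335 0.1427] F [ 0.5 -0.3  0.1]
axes y,z [ 0.008  0.007 -1.   ] [0.576 0.817 0.01 ] turn shares [-0.006 -0.029  0.002]
shift shares [ 0.007 -0.001  0.146]
```

View pics/w5.png

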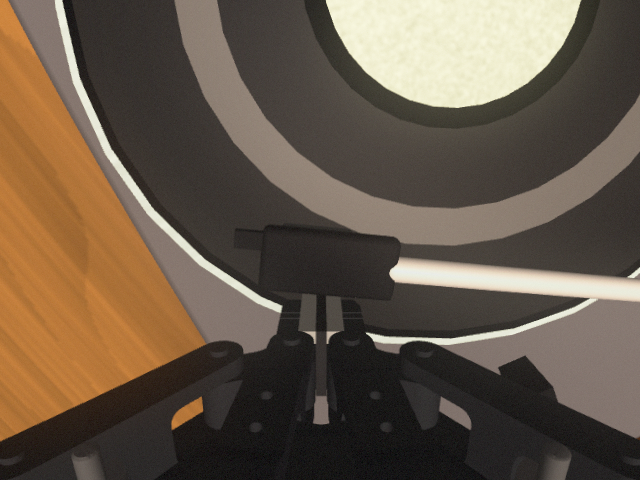

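```bash
cat >> h.py <<'E'
def needle(f,head,t1,t2):
    C=np.array([.6162,.1069]);P=np.array([.683,-.097])
    p=onz(f,[head],.158)[0];a,b=onz(f,[t1,t2],.152);u=(a-b)[:2];u/=np.linalg.norm(u);v=p[:2]-P
    n=p[:2]+u*.006
    print('head',p,'len',np.linalg.norm(v),'swing tube',np.arctan2(u[1],-u[0])-.164,'swing head',np.arctan2(v[1],-v[0])-.164,'needle r',np.linalg.norm(n-C))
E
python3 - <<'E'
from h import *
f=grab('wrist')
needle(f,(329,262),(400,271),(635,289))
for x in [(450,208),(450,245)]: print(np.linalg.norm(onz(f,[x],.121)[0,:2]-[.6162,.1069]))
E
```

```text
head [0.51938668 0.05001287 0.158     ] len 0.21995931816511952 swing tube 0.5378583679002195 swing head 0.5680070852332159 needle r 0.11441762154088746
0.09134627264954343
0.10730361848131512
```

Request:
move_arm --pt "0 0 0 0 0 0.06 1" --pt "0 0 0 0 0 0.06 1" --pt "0 0 0 0 0 0.04 1" --pt "0 0 0 0 0 0 1"

```text
time_s: 6.05
tool_pos: [0.5132, 0.0469, 0.1424]
eef_rot: [0.677, -0.671, 0.213, -0.216]
ft_force: [-0.4, -0.2, -0.6]
grip_width: 0.0002
```

```bash
python3 - <<'E'
from h import *
corr(57.4,[.513,.045,.143])
f=grab('wrist','w6.png');s=grab('side','s6.png')
a=s['pixels'][160:280,240:400,::-1];a=cv2.resize(a,None,fx=2,fy=2,interpolation=cv2.INTER_CUBIC)
c=np.zeros((600,800,3),np.uint8);c[:480,:640]=f['pixels'][:,:,::-1];c[360:600,480:800]=a;cv2.imwrite('pics/c6.png',c)
E
```

```text
t 6.05 pos [0.5132 0.0469 0.1424] F [-0.4 -0.2 -0.6]
axes y,z [ 0.007  0.007 -1.   ] [0.577 0.817 0.01 ] turn shares [-0.006 -0.029  0.001]
shift shares [ 0.009 -0.007 -0.017]
```

View pics/c6.png

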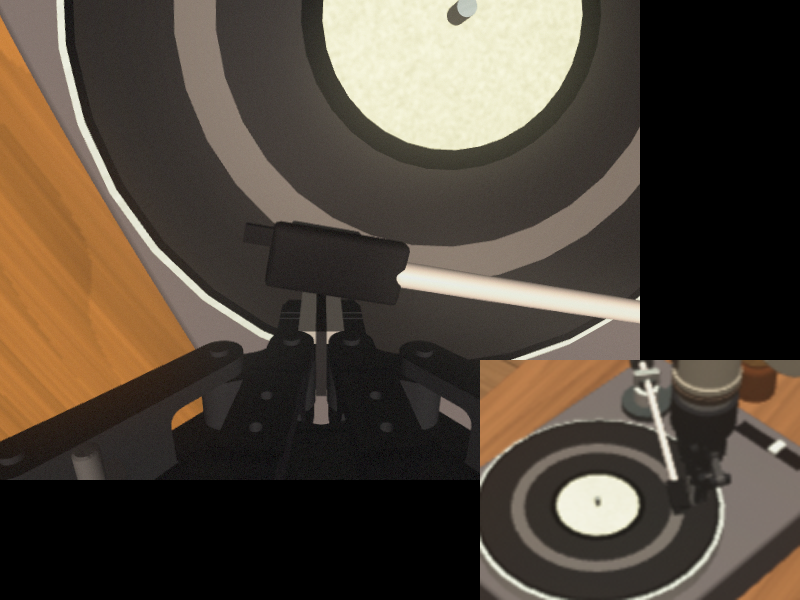

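```bash
python3 - <<'E'
from h import *
f=grab('wrist')
needle(f,(337,264),(405,274),(635,312))
g=cv2.GaussianBlur(f['pixels'],(5,5),0).sum(axis=2).astype(int)
for row in(60,120,160,190):
    m=g[row,100:300];d=np.diff(m[::1]);
    i=np.where(m>330)[0]; print(row,m[::12])
for col in(450,520):
    print(col,g[220:320:5,col])
E
```

```text
head [0.5305875  0.06145866 0.158     ] len 0.21986067313920063 swing tube 0.6290760124865956 swing head 0.6408448077421588 needle r 0.0988065309361554
60 [143 142 146 147 150 155 159 375 378 381 365 178 181 185 191 200 206]
120 [152 152 148 149 149 153 156 159 167 375 379 386 197 186 186 194 196]
160 [667 139 155 156 155 148 151 159 158 165 237 374 377 385 278 187 193]
190 [305 673 123 161 157 154 150 152 151 158 160 166 344 375 380 385 387]
450 [184 183 186 190 189 286 381 383 383 382 445 632 690 689 651 241 188 186
 180 178]
520 [172 173 294 372 370 372 372 372 372 331 196 195 332 600 681 689 663 305
 192 187]
```

```bash
python3 - <<'E'
from h import *
f=grab('wrist');C=np.array([.6162,.1069])
for p in[(184,60),(241,190),(220,160),(266,160),(520,229),(520,266)]: print(p,np.linalg.norm(onz(f,[p],.121)[0,:2]-C).round(4))
E
```

```text
(184, 60) 0.1027
(241, 190) 0.1057
(220, 160) 0.105
(266, 160) 0.09
(520, 229) 0.0911
(520, 266) 0.1072
```

Request:
move_arm --pt "0 0 0 0 0 -0.2 1" --pt "0 0 0 0 0 -0.3 1" --pt "0 0 0 0 -0.1 -0.35 1" --pt "0 0 0 0 -0.3 -0.2 1" --pt "0 0 0 0 -0.2 0 1"

```text
time_s: 6.75
tool_pos: [0.4473, -0.0418, 0.1995]
eef_rot: [0.677, -0.671, 0.215, -0.213]
ft_force: [0.7, 0.0, 0.1]
grip_width: 0.0002
```

```bash
python3 - <<'E'
from h import *
corr(57.4,[.622,-.150,.22])
s=grab('side','s7.png');t=grab('top','t7.png')
c=np.zeros((600,800,3),np.uint8)
c[:480,:400]=cv2.resize(s['pixels'][150:270,290:390,::-1],None,fx=4,fy=4,interpolation=cv2.INTER_CUBIC)
c[:480,400:800]=cv2.resize(t['pixels'][170:290,345:445,::-1],None,fx=4,fy=4,interpolation=cv2.INTER_CUBIC)
cv2.imwrite('pics/c7.png',c)
E
```

```text
t 6.75 pos [ 0.4473 -0.0418  0.1995] F [0.7 0.  0.1]
axes y,z [-0.     0.009 -1.   ] [0.576 0.817 0.007] turn shares [-0.005 -0.029 -0.003]
shift shares [ 2.051 -0.215  0.124]
```

View pics/c7.png

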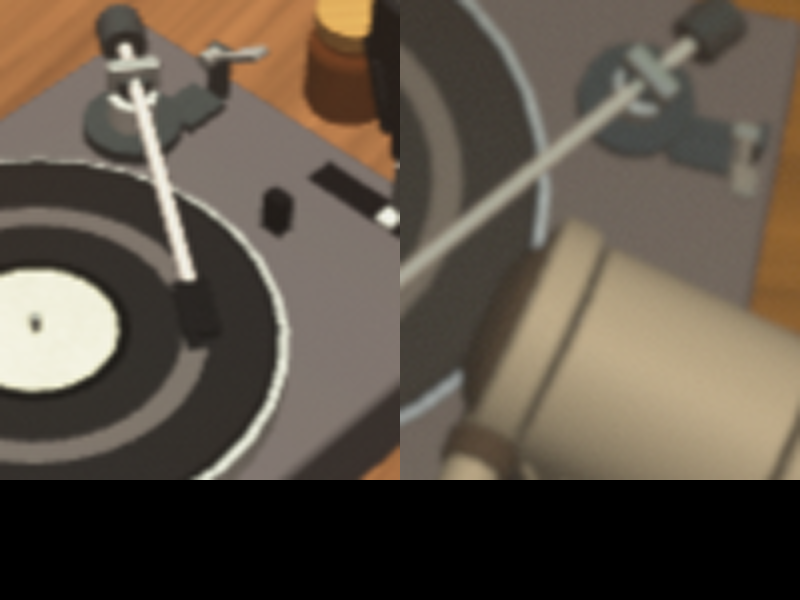

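The side view shows the head over the pale ring at (340,228). The lever is still up, with its paddle at side (352.5,163) and top (431,214.5). The fingers are clear of the arm, so I'll go above the paddle.

Request:
move_arm --pt "0 0 0 0.35 -0.15 0 1" --pt "0 0 0 0.45 0 0.02 1" --pt "0 0 0 0.45 0 0.02 1" --pt "0 0 0 0.45 0 0.02 1" --pt "0 0 0 0.2 0 0.02 1"

```text
time_s: 7.35
tool_pos: [0.6107, -0.1427, 0.2062]
eef_rot: [0.678, -0.671, 0.215, -0.209]
ft_force: [-1.8, 0.6, -0.2]
grip_width: 0.0002
```

```bash
python3 - <<'E'
from h import *
t=grab('top');s=grab('side')
c1,d1=ray(t,(431.25,214.5));c2,d2=ray(s,(352.5,163.2));q=np.linalg.lstsq(np.c_[d1[0],-d2[0]],c2-c1,rcond=None)[0];print((c1+q[0]*d1[0]+c2+q[1]*d2[0])/2)
print('head side',onz(s,[(339.5,228)],.155))
corr(57.4,[.617,-.150,.18])
f=grab('wrist','w8.png');print(proj(f,[[.625,-.151,.16],[.658,-.157,.133]]))
E
```

```text
[ 0.62668868 -0.15198062  0.15229614]
head side [[0.52492237 0.06642651 0.155     ]]
t 7.45 pos [ 0.61   -0.1421  0.2059] F [-0.3  0.3 -0.4]
axes y,z [-0.005  0.013 -1.   ] [0.572 0.82  0.008] turn shares [-0.005 -0.026 -0.007]
shift shares [ 0.106  0.257 -0.026]
[[356.4944798  264.27552499]
 [409.49787057 223.96639018]]
```

View pics/w8.png

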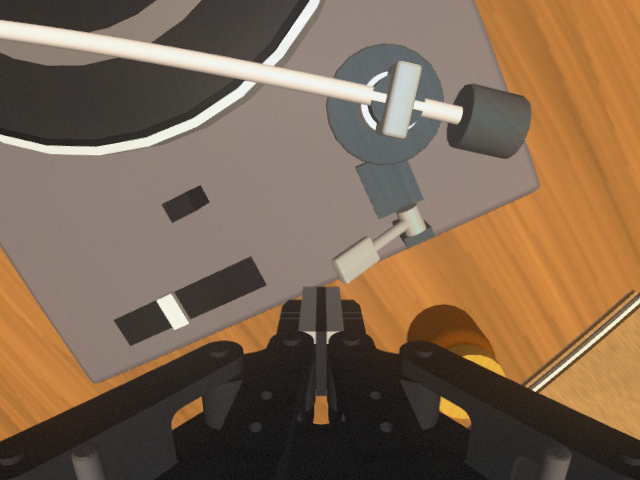

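The paddle is at (356,260) and the axle at (410,222), both within 4 px of prediction. I'll press down in steps.

Request:
move_arm --pt "0 0 0 0.1 0.1 0.01 1" --pt "0 0 0 0 0.15 0 1" --pt "0 0 0 0 0 0 1"

```text
time_s: 7.8
tool_pos: [0.6154, -0.1428, 0.1777]
eef_rot: [0.679, -0.671, 0.216, -0.206]
ft_force: [-0.2, 1.0, -1.0]
grip_width: 0.0002
```

```bash
python3 - <<'E'
from h import *
corr(57.4,[.618,-.149,.131])
E
```

```text
t 7.8 pos [ 0.6154 -0.1428  0.1777] F [-0.2  1.  -1. ]
axes y,z [-0.01   0.016 -1.   ] [0.57  0.822 0.007] turn shares [-0.005 -0.024 -0.011]
shift shares [ 0.065  0.465 -0.039]
```

Request:
move_arm --pt "0 0 -0.011 0.06 0.08 -0.03 1" --pt "0 0 0 0.02 0.08 0 1" --pt "0 0 0 0 0.08 0 1" --pt "0 0 0 0 0 0 1"

```text
time_s: 8.2
tool_pos: [0.6175, -0.1471, 0.1528]
eef_rot: [0.677, -0.673, 0.211, -0.21]
ft_force: [-0.3, -0.4, -0.6]
grip_width: 0.0001
```

```bash
python3 - <<'E'
from h import *
corr(57.4,[.618,-.149,.131])
E
```

```text
t 8.2 pos [ 0.6175 -0.1471  0.1528] F [-0.3 -0.4 -0.6]
axes y,z [ 0.001  0.007 -1.   ] [0.568 0.823 0.006] turn shares [-0.004 -0.023 -0.002]
shift shares [ 0.016  0.218 -0.014]
```

Request:
move_arm --pt "0 0 0 0.01 0.06 -0.01 1" --pt "0 0 0 0 0.06 0 1" --pt "0 0 0 0 0.06 0 1"

```text
time_s: 8.5
tool_pos: [0.6188, -0.1484, 0.1355]
eef_rot: [0.678, -0.673, 0.21, -0.211]
ft_force: [-1.2, -0.2, 3.3]
grip_width: 0.0001
```

```bash
python3 - <<'E'
from h import *
corr(57.4,[.618,-.149,.131])
f=grab('wrist','w9.png');s=grab('side','s9.png')
c=np.zeros((600,800,3),np.uint8);c[:480,:640]=f['pixels'][:,:,::-1]
c[300:600,480:800]=cv2.resize(s['pixels'][150:250,290:397,::-1],(320,300),interpolation=cv2.INTER_CUBIC);cv2.imwrite('pics/c9.png',c)
E
```

```text
t 8.5 pos [ 0.6188 -0.1484  0.1355] F [-1.2 -0.2  3.3]
axes y,z [ 0.004  0.006 -1.   ] [0.568 0.823 0.007] turn shares [-0.005 -0.022  0.   ]
shift shares [-0.003  0.044 -0.01 ]
```

View pics/c9.png

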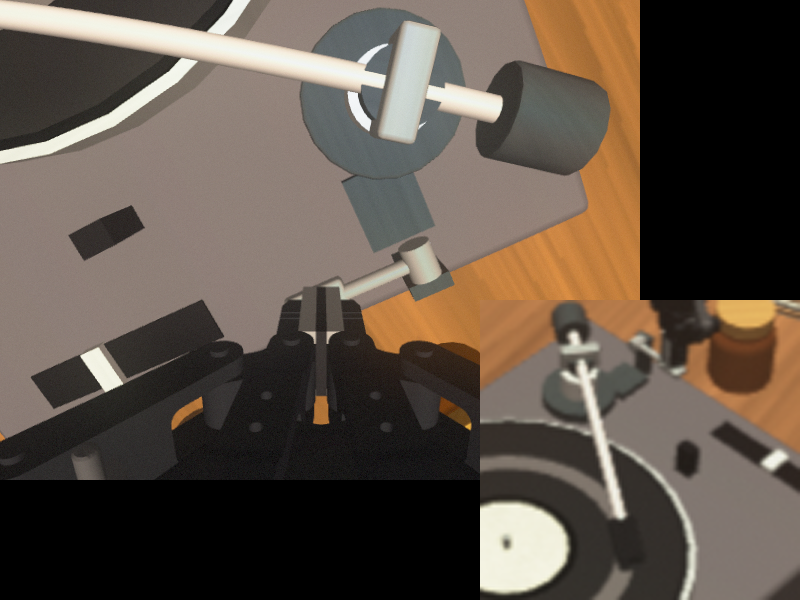

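The fingertips sit on the paddle at (325,290), the lever is nearly level and the head is still over the ring. I've used all 12 views, so the rest goes by force and numbers.

Request:
move_arm --pt "0 0 0 0 0.05 0 1" --pt "0 0 0 0 0.04 0 1"

```text
time_s: 8.8
tool_pos: [0.6195, -0.1486, 0.1286]
eef_rot: [0.677, -0.673, 0.209, -0.211]
ft_force: [-12.3, 3.2, 26.0]
grip_width: -0.0001
```

Request:
move_arm --pt "0 0 0 0 0.04 0 1"

```text
time_s: 8.9
tool_pos: [0.6196, -0.1487, 0.1284]
eef_rot: [0.677, -0.673, 0.209, -0.211]
ft_force: [-15.2, 4.0, 26.8]
grip_width: -0.0001
```

The tips are on the stop, at 0.1286 m with a firm 27 N. I'll retreat straight up and then away.

Request:
move_arm --pt "0 0 0 0 -0.3 0 1" --pt "0 0 0 0 -0.4 0 1" --pt "0 0 0 0 -0.4 -0.1 1" --pt "0 0 0 0 0 -0.4 1" --pt "0 0 0 0 0 -0.4 1"

```text
time_s: 9.4
tool_pos: [0.5692, -0.2212, 0.2411]
eef_rot: [0.678, -0.673, 0.206, -0.209]
ft_force: [-0.2, -1.1, 0.2]
grip_width: 0.0001
```

Request:
move_arm --pt "0 0 0 0 0 -0.4 1" --pt "0 0 0 0 0 -0.4 1" --pt "0 0 0 0 0 -0.4 1" --pt "0 0 0 0 0 0 1"

```text
time_s: 9.8
tool_pos: [0.4978, -0.3277, 0.2401]
eef_rot: [0.677, -0.674, 0.206, -0.211]
ft_force: [0.5, -0.0, -0.6]
grip_width: -0.0002
```

```bash
python3 - <<'E'
from h import *
corr(57.4)
s=grab('side','s10.png');t=grab('top','t10.png')
s0=cv2.imread('pics/side0.png').astype(int);t0=cv2.imread('pics/top0.png').astype(int)
def blobs(im,x0,x1,y0,y1,thr,mn):
    m=(im[y0:y1,x0:x1].max(axis=2)<thr).astype(np.uint8);n,l,st,ce=cv2.connectedComponentsWithStats(m)
    return [(st[i].tolist(),(ce[i]+[x0,y0]).round(1)) for i in range(1,n) if st[i,4]>mn]
# head: darker than record grooves? print luminance patch around head, side
g=s['pixels'][210:246:2,325:356:2].max(axis=2);print(g)
# lever: bright patch in side
a=s['pixels'][152:184,335:370].min(axis=2);b=np.clip(s0[152:184,335:370].min(axis=2),0,255)
for n,m in(('now',a),('start',b)):
    k=np.argwhere(m>105)+[152,335];print(n,len(k),k[:,::-1].tolist()[:60])
# loose objects unchanged
for n,now,old,bx in(('mug',s['pixels'],s0,(180,225,265,325)),('jar',t['pixels'],t0,(465,505,210,250)),('tape',t['pixels'],t0,(438,488,285,333)),('mugtop',t['pixels'],t0,(185,240,145,195))):
    d=np.abs(now[bx[2]:bx[3],bx[0]:bx[1],::-1].astype(int)-old[bx[2]:bx[3],bx[0]:bx[1]]).max(axis=2);print(n,d.mean().round(1),(d>40).sum())
E
```

```text
t 9.8 pos [ 0.4978 -0.3277  0.2401] F [ 0.5 -0.  -0.6]
axes y,z [ 0.009  0.002 -1.   ] [0.564 0.826 0.007] turn shares [-0.004 -0.019  0.004]
[[126 117  77 106 235 195  52  51  51  52  52  49 102 191 129 128]
 [125 127 124  97 227 215  59  52  51  52  52  52  50 118 177 130]
 [ 90 124 127 126 202 234  81  52  52  51  51  51  51  53 173 178]
 [ 52  79 120 126 171 237 121  52  51  51  51  51  51  51  66 206]
 [ 51  52  85 125 146 235 196  52  51  52  50  52  51  52  50 152]
 [ 52  51  54  97 124 227 217  64  51  52  51  51  51  51  51  65]
 [ 52  51  52  56 111 180 221  76  48  50  51  51  50  51  51  48]
 [ 52  51  52  50  44  45  52  42  42  51  51  51  52  51  51  50]
 [ 51  51  52  51  41  42  43  42  42  50  50  51  51  51  51  50]
 [ 51  51  50  51  45  41  42  42  41  47  50  51  50  51  51  51]
 [ 52  51  51  51  47  40  42  41  42  44  51  51  50  51  51  51]
 [ 51  51  52  50  50  40  42  40  41  42  50  50  51  51  52  51]
 [ 51  50  51  51  50  40  41  41  40  41  49  51  50  51  51  51]
 [ 52  51  51  51  52  47  41  41  38  36  45  50  51  50  50  51]
 [ 51  52  51  51  5
[... 1052 characters left out ...]
3, 162], [344, 162], [345, 162], [350, 162], [351, 162], [352, 162], [353, 162], [354, 162], [355, 162], [356, 162], [340, 163], [341, 163], [342, 163], [343, 163], [344, 163], [345, 163], [346, 163], [347, 163], [348, 163], [349, 163], [350, 163], [351, 163], [352, 163], [353, 163], [354, 163], [355, 163], [335, 164], [341, 164], [342, 164], [343, 164], [354, 164], [335, 165], [336, 165], [337, 165], [335, 166], [336, 166], [337, 166], [335, 167], [336, 167], [337, 167], [338, 167], [335, 168], [336, 168], [337, 168], [338, 168], [339, 168], [335, 169], [336, 169], [338, 169], [339, 169], [335, 170], [349, 173], [350, 173], [349, 174], [350, 174]]
mug 3.1 0
jar 3.4 0
tape 3.3 1
mugtop 3.2 0
```

```bash
python3 - <<'E'
from h import *
s=grab('side');t=grab('top')
C=np.array([.6162,.1069])
m=(s['pixels'][218:246,325:352].max(axis=2)<47).astype(np.uint8)
n,l,st,ce=cv2.connectedComponentsWithStats(m);i=1+np.argmax(st[1:,4]);c=ce[i]+[325,218]
p=onz(s,[c],.145)[0];P=np.array([.683,-.097]);v=p[:2]-P;u=v/np.linalg.norm(v)
print('head',c,st[i],p,'len',np.linalg.norm(v),'swing',np.arctan2(v[1],-v[0])-.164,'needle r',np.linalg.norm(p[:2]+.006*u-C),'r w/ len.23',np.linalg.norm(P+.23*u-C))
print('pred paddle down side/top',proj(s,[[.617,-.150,.129]]),proj(t,[[.617,-.150,.129]]),'up',proj(s,[[.625,-.151,.16]]))
g=s['pixels'][158:184,338:366];k=(g.min(axis=2)>150).astype(np.uint8);n,l,st,ce=cv2.connectedComponentsWithStats(k)
for j in range(1,n):
    if st[j,4]>3: print(st[j],ce[j]+[338,158])
E
```

```text
head [338.70886076 230.98734177] [  7   5  14  17 158] [0.52590962 0.06773355 0.145     ] len 0.2276280510669426 swing 0.645143245301755 needle r 0.10064770658332092 r w/ len.23 0.09926289742527457
pred paddle down side/top [[354.77512332 171.60530576]] [[427.81088999 221.21894653]] up [[353.05250727 161.45588099]]
[3 4 3 2 4] [342.25 162.75]
[ 7  8 13 10 32] [352.28125 171.6875 ]
```

```bash
python3 -c "
from plant import manip
print(manip.job_done())"
```

```text
the job is handed in; nothing more can be done
None
```

I swung the tonearm in by pushing the headshell with closed fingertips, backed off, then pressed the cue lever down to its stop. I retreated clear of the deck and handed the job in at about 10 s of robot time.

**Last checks**
- **Needle position:** the swing is about 0.645 rad and the needle sits about 99–101 mm from the spindle, inside the 90–106 mm ring. My head-to-pivot lengths ran from 220 to 228 mm between views against the stated 224 mm, so the position is good to a few mm.
- **Lever:** it stopped at 0.1286 m with about 27 N on the paddle, which is under the 40 N limit. The side view shows the paddle where a fully lowered lever should be, within about 3 px.
- **Loose objects:** the mug, jar and tape roll look unchanged in before-and-after image comparison.

**What went wrong or was not seen**
- On the first push the fingertips drifted up level with the top of the head. I saw no force or arm movement, so I backed off and did it again lower.
- My 12 picture views ran out before the final state, so that was checked by pixel measurement rather than by eye. I inferred that the needle touched the record from the lever being on its stop and the head's measured position.

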